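# Fetch the immersion oil from behind the tall bottles

### The job

The small dropper bottle of immersion oil stands in the back row of the bottle rack, where the three tall bottles in front leave no room for the hand. Stand the three tall bottles aside in the grey tray, move the oil bottle into its round black stand by the microscope, then put each tall bottle back into the very rack bay it came from. Keep all bottles upright, set them down gently, and leave the two amber jars in the back row where they are.

Things in the scene. Friction and masses are not known exactly. Their poses are not given: they have to be found in the camera images.
- round_bottle_mid (a point): Tall bottle 1: round amber glass bottle with a paper band, body 54 mm in diameter up to 116 mm, then a rounded shoulder, 184 mm tall in all, about 0.2 kg. Its ribbed black screw cap (tight) is 32 mm in diameter and 26 mm high (the topmost 26 mm), the plain grip from above; the neck just under it is 27 mm in diameter. Origin of this point: on the bottle's axis, half-way up; z is up along the axis. 
- square_bottle_mid (a point): Tall bottle 2: square white plastic bottle, body 48 x 48 mm up to 118 mm, 164 mm tall in all (the lowest of the three), about 0.16 kg; x and y are square to its sides. Its ribbed black screw cap (tight) is 32 mm in diameter and 26 mm high (the topmost 26 mm), the plain grip from above; the neck just under it is 27 mm in diameter. Origin of this point: on the bottle's axis, half-way up; z is up along the axis. 
- cone_bottle_mid (a point): Tall bottle 3: white plastic bottle, round body 54 mm in diameter up to 78 mm, then a long cone up to the neck, 204 mm tall in all (the tallest), about 0.17 kg. Its ribbed black screw cap (tight) is 32 mm in diameter and 26 mm high (the topmost 26 mm), the plain grip from above; the neck just under it is 27 mm in diameter. Origin of this point: on the bottle's axis, half-way up; z is up along the axis. 
- oil_mid (a point): The immersion oil: small amber glass dropper bottle with a white collar and red rubber bulb, 28 mm in diameter, 83 mm tall (glass body up to about 47 mm), about 0.05 kg, in one of the three back bays of the rack. Grasp it round the glass body just above the rack's walls. Origin of this point: on its axis, half-way up; z is up.
- jar_a: Amber glass jar with a wide cap, 42 mm in diameter, 88 mm tall, in a back bay of the rack; stays there. Origin at the centre of its underside.
- jar_b: A second, equal amber jar, in another back bay of the rack; stays there. Origin at the centre of its underside.
- rack: Grey bottle rack, fixed, 126 (x) by 220 mm (y), walls 32 mm high, 4 mm thick, floor 5 mm thick. Origin: centre of its underside; -x is its front. Front bays 68 by 68 mm inside, centres x = -25, y = -72, 0, 72 mm; back bays 46 (x) by 68 mm, centres x = 36, same y. Each front bay holds a tall bottle (which one where varies), each back bay the oil or a jar.
- tray: Open grey sorting tray, fixed, outside 225 mm (x) by 146 mm (y), walls 52 mm high, inside 212 by 134 mm, floor 2 mm thick; the side area. Origin at the centre of its underside; x along its long side, z up. A row of three bottles along its x, 68 mm apart, fits.
- stand: Black round stand of the oil bottle, fixed, just right of the microscope (which is tall, at y above 0.42 m, also beside the arm's start), on a 72 mm foot: a cup 34 mm high, its bore 38 mm wide up to 20 mm height and flaring to about 49 mm at the mouth; the bore's floor is 9 mm above the worktop. Origin at the centre of its underside; z up.
Things that resemble listed ones, but are neither listed nor needed, are in the scene too. What is shaped like the part that bears square_bottle_mid but red is not meant.

How it is judged:
By the outcome, as a careful person would: the job done as asked, in the order asked, and still so for the second after the job is handed in, with the robot touching nothing.
It also fails if it takes over 144 s, if anything falls off the work surface, if the arm or the gripper's body presses on something with over 40 N, if the wrist force passes 120 N, or if a joint passes its speed limit or range.

### The arm

A 7-joint arm with a two-finger parallel gripper is mounted at the origin on a cart in front of the work surface, level with it; the furniture and walls round the work are solid. World frame = base frame: x ahead of the robot, y to its left, z up, the work surface at z = 0. Lengths are in m, angles in degrees, forces in N, time in s.
With the tool pointing down it reaches from about 0.425 to 0.875 m from the base axis. Payload 4.7 kg.
Tool frame: the origin (TCP) lies between the finger pads; the fingertips stand 17 mm ahead of it and the grasp point (between the pads) lies 2 mm behind it; z points along the fingers, y is the line along which they close (so a half turn about z gives the same grasp; the last joint's range is limited). The gripper opens to 87 mm and grips with 3 to 60 N. Pads are 19 mm wide; open, the fingers measure 117 mm over their backs; the gripper's body (75 mm by 190 mm) begins 51 mm behind the grasp point.
Start: joints at [71.797, 18.392, -4.016, 83.108, 1.295, 78.541, -3.26], TCP at [0.212, -0.615, 0.24] pointing down, gripper open.
Joint ranges: [-163.93, 163.93], [-17.29, 119.83], [-79.2, 71.16], [3.27, 140.29], [-89.18, 269.18], [5.43, 117.66], [-154.24, 154.24]. Speed limits (degrees/s): [147.25, 147.25, 180, 180, 180, 180, 180].

### API

Orientations are given as [roll, pitch, yaw] about the fixed x, y, z axes, in that order (R = Rz(yaw) Ry(pitch) Rx(roll)).
In Python, from cell import env, cams gives the robot as it stands.
- The arm moves only by the shell command python3 -m pendant 'ROWS' [FORCE]. ROWS is JSON, a list of rows, each an object of numbers: "tx", "ty", "tz": the shift along the tool's x, y, z each as a share of 0.05 m, from -1 to 1; "spin": the turn about the tool's z as a share of 4 degrees, from -1 to 1; "claw": the closure, from 0 (fully open) to 1 (shut). A call has 1 to 10 rows; each row shifts and turns the commanded pose from where the row before left it, along the tool's axes as they then stand; what a row does not reach is not made up. A row lasts 1/8 s, in which the tool goes at most 62.5 mm and 10.7 degrees, less where a joint would pass 70% of its speed; a pose out of reach is approached as far as the arm can. A call with a number of a shift or a turn outside -1 to 1 is refused whole. A call with a gripper value outside its range is refused whole. The fingers move at their own pace and stop on an object; FORCE is the grip in N (left out, the last holds). Time passes only in rows, so rows that do not move let the fingers close. It gives the time, the measured TCP pose, the force, the opening and the grip force at its end, in the units of the state.
- env.get_obs(): the state, without advancing time (a new reading comes with each control period).
- cams.read_camera(name): name is "scene" or "top" or "wrist"; returns the picture (480x640x3 uint8, red, green, blue); there is no depth.
- cams.camera_info(name): a dict with "fx", "fy", "cx", "cy" (pixels), "k1" (the pictures are not rectified: a ray, as slopes to the right and down, at radius r is drawn at 1 + k1 r^2 times it, then the intrinsics apply), "rvec" (rotation vector, rad) and "tvec" (3), from world to camera coordinates, as OpenCV has them. Camera axes: x right, y down, z forward; pixel columns grow to the right and rows downward; lengths in m; the calibration is good to about 2 mm. A picture is of the moment at which its call begins: read the wrist's pose just before it. camera_info takes no time and is no camera call; for the wrist camera it gives the pose at the moment of the call.
- env.sign_off(): hands the job in; it is judged then, once.
The state is a dict: "time_s": time; "qpos": joint angles; "joint_velocities": joint speeds; "effort": joint torques, N m; "tool_pos": TCP position; "tool_rot": TCP orientation; "force": force on the tool from outside, world axes, zero at the start; "wrist_torque": the same for the moment, N m; "grip_width": finger opening in m; "grasp_force": force on a finger pad.
Only numpy, scipy, OpenCV 4.12 (cv2) and the standard library are available. Lean on these libraries where they do the work, as an engineer would, in place of code of your own. Each camera call takes 0.05 s, during which the arm holds its last target. There are 200 camera calls.

## Working session

There is one attempt and no reset: what is moved stays moved. The work goes in short steps, Python scripts to look and compute and a shell command to move; the robot and the scene stay as the last step left them, time stands still between calls to the robot, and variables do not carry over. Pictures are saved under pics/ and viewed, at most 14 in all, crops included, and the job is handed in when it is done.

```bash
ls; mkdir -p pics
python3 - <<'E'
from cell import env,cams
import cv2
o=env.get_obs();print(o['time_s'],o['tool_pos'],o['tool_rot'],o['grip_width'])
for n in ("scene","top"):
    cv2.imwrite(f"pics/{n}0.png",cams.read_camera(n)[:,:,::-1]);print(n,cams.camera_info(n))
print(cams.camera_info("wrist"))
E
```

```text
pics
0.0 [ 0.21149767 -0.61406268  0.23844221] [-1.79887499e+02  5.75385480e-03  1.90098057e+01] 0.08679434867559017
scene {'fx': 434.79416555307176, 'fy': 434.79416555307176, 'cx': 315.918011635486, 'cy': 246.54083277222162, 'k1': 0.019933410242582723, 'rvec': array([ 2.58962121,  0.14295523, -0.04020806]), 'tvec': array([-0.49947583,  0.03690885,  0.99289077])}
top {'fx': 605.3547122551797, 'fy': 605.3547122551797, 'cx': 310.136720819713, 'cy': 229.43319759097326, 'k1': -0.012572383977481212, 'rvec': array([ 2.17361681, -2.14848211,  0.13036608]), 'tvec': array([0.02247095, 0.47574942, 1.43295289])}
{'fx': 402.47605286215025, 'fy': 402.47605286215025, 'cx': 322.1321731327719, 'cy': 240.3143035804071, 'k1': 0.027960805081687367, 'rvec': array([-2.38498418,  1.70066941,  0.21787526]), 'tvec': array([-0.64929079, -0.0306587 ,  0.38984951])}
```

View pics/top0.png

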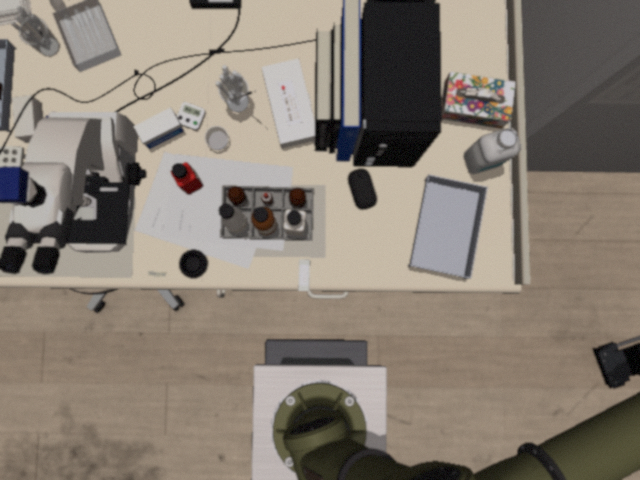

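View pics/scene0.png

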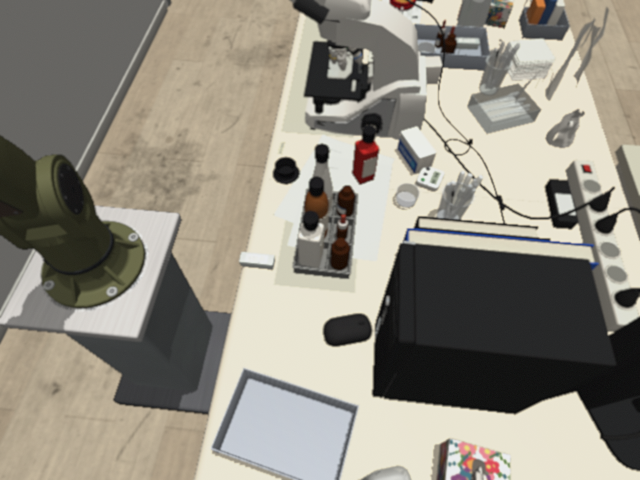

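The top view shows the rack at about (266,213), with the cone bottle left (227,212), the round one in the middle (262,218) and the square one right (294,217). The oil is in the middle back bay (267,198). The tray is at (448,228) and the stand at (194,263). I'll enlarge both areas.

```bash
python3 - <<'E'
import cv2,numpy as np
t=cv2.imread("pics/top0.png");
a=cv2.resize(t[170:290,170:330],None,fx=5,fy=5,interpolation=cv2.INTER_CUBIC)
cv2.imwrite("pics/a.png",a)
b=cv2.resize(t[165:290,390:530],None,fx=4,fy=4,interpolation=cv2.INTER_CUBIC)
cv2.imwrite("pics/b.png",b)
E
cat > h.py <<'E'
from cell import env,cams
import cv2,numpy as np
def ray(info,u,v):
    K=np.array([[info['fx'],0,info['cx']],[0,info['fy'],info['cy']],[0,0,1]])
    p=cv2.undistortPoints(np.array([[[u,v]]],float),K,np.array([info['k1'],0,0,0,0.]))[0,0]
    R=cv2.Rodrigues(info['rvec'])[0]
    return -R.T@info['tvec'], R.T@np.array([p[0],p[1],1])
def atz(info,u,v,z):
    c,d=ray(info,u,v); return (c+d*(z-c[2])/d[2])[:2]
def proj(info,P):
    K=np.array([[info['fx'],0,info['cx']],[0,info['fy'],info['cy']],[0,0,1]])
    return cv2.projectPoints(np.array(P,float).reshape(-1,1,3),info['rvec'],info['tvec'],K,np.array([info['k1'],0,0,0,0.]))[0][:,0]
E
```

```text
(no output)
```

View pics/a.png

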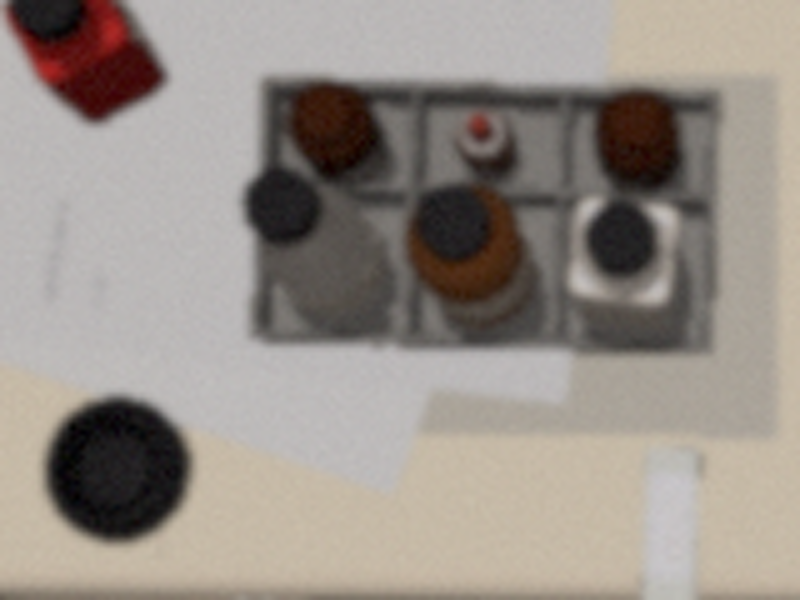

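View pics/b.png

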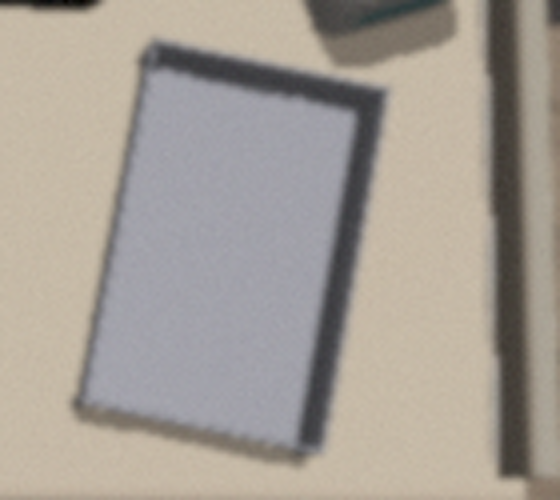

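Run:
```python
from h import *
I=cams.camera_info("top")
def A(x,y,z): return atz(I,170+(x-2)/5,170+(y-2)/5,z).round(4)
def B(x,y,z): return atz(I,390+(x-1.5)/4,165+(y-1.5)/4,z).round(4)
print("cone",A(283,206,.209),"round",A(452,223,.189),"square",A(622,238,.169),"oil",A(480,126,.088),"collar",A(485,140,.06))
print("stand",A(118,468,.034),A(116,464,.01))
r=np.array([A(*p,.032) for p in((265,80),(717,93),(710,348),(257,337))]);c=r.mean(0);print("rack",r,c)
ax=(r[0]+r[3]-r[1]-r[2])/2;yaw=np.arctan2(-ax[0],ax[1]);print(np.degrees(yaw),np.linalg.norm(ax))
R=np.array([[np.cos(yaw),-np.sin(yaw)],[np.sin(yaw),np.cos(yaw)]])
for x in(-.025,.036):
  for y in(.072,0,-.072): print("bay",x,y,c+R@[x,y])
t=np.array([B(*p,.052) for p in((152,45),(385,90),(318,452),(78,405))]);print("tray",t,t.mean(0))
l=(t[0]+t[1]-t[2]-t[3])/2;print(np.degrees(np.arctan2(l[1],l[0])),np.linalg.norm(l),np.linalg.norm((t[0]+t[3]-t[1]-t[2])/2))
I=cams.camera_info("wrist");Rw=cv2.Rodrigues(I['rvec'])[0];print("wristcam",-Rw.T@I['tvec'],Rw)
```

```text
cone [0.4916 0.2067] round [0.488  0.1365] square [0.4852 0.0637] oil [0.5484 0.1328] collar [0.5466 0.1323]
stand [0.3903 0.3063] [0.3937 0.312 ]
rack [[0.5797 0.2418]
 [0.5759 0.0222]
 [0.4514 0.0242]
 [0.4542 0.242 ]] [0.5153  0.13255]
-0.864479764793516 0.21872489570234113
bay -0.025 0.072 [0.49138914 0.20491899]
bay -0.025 0 [0.49030285 0.13292719]
bay -0.025 -0.072 [0.48921655 0.06093538]
bay 0.036 0.072 [0.5523822  0.20399866]
bay 0.036 0 [0.5512959  0.13200685]
bay 0.036 -0.072 [0.55020961 0.06001505]
tray [[ 0.6055 -0.2527]
 [ 0.5798 -0.3923]
 [ 0.3627 -0.3478]
 [ 0.3888 -0.2065]] [ 0.4842   -0.299825]
-11.809422787849321 0.22159023557007201 0.1428181098460556
wristcam [ 0.27562145 -0.59250852  0.3840151 ] [[ 0.32563208 -0.94549493 -0.00175565]
 [-0.9154027  -0.31573186  0.24970241]
 [-0.23664668 -0.07970399 -0.96832103]]
```

```bash
python3 - <<'E'
from h import *
S=cams.camera_info("scene");T=cams.camera_info("top")
b=atz(S,375,395,0);b2=atz(S,515,416,0);print("folder near corner",b,b2)
for z in(.2,.25,.3,.35): print(z,atz(S,403,243,z),proj(T,[[*b,z]]))
E
python3 -m pendant '[{"tz":-1},{"tz":-1},{"tz":-1},{"tx":0.57,"ty":-0.74},{"tx":0.57,"ty":-0.74},{"tx":0.57,"ty":-0.74},{"tx":0.57,"ty":-0.74},{"tx":0.57,"ty":-0.74},{"tx":0.57,"ty":-0.74},{"tx":0}]' 15
```

```text
folder near corner [ 0.64181983 -0.22290079] [ 0.90377612 -0.23113035]
0.2 [0.66044238 0.00121863] [[427.0179539  145.16130242]]
0.25 [ 0.6521531  -0.03100835] [[431.67152461 139.01069876]]
0.3 [ 0.64386382 -0.06323533] [[436.70519621 132.35739211]]
0.35 [ 0.63557453 -0.09546231] [[442.16743798 125.13723555]]invalid input at $[0]: expected keys tx, ty, tz, spin, claw
```

```bash
python3 -m pendant '[{"tx":0,"ty":0,"tz":-1,"spin":0,"claw":0},{"tx":0,"ty":0,"tz":-1,"spin":0,"claw":0},{"tx":0,"ty":0,"tz":-1,"spin":0,"claw":0},{"tx":0.57,"ty":-0.74,"tz":0,"spin":0,"claw":0},{"tx":0.57,"ty":-0.74,"tz":0,"spin":0,"claw":0},{"tx":0.57,"ty":-0.74,"tz":0,"spin":0,"claw":0},{"tx":0.57,"ty":-0.74,"tz":0,"spin":0,"claw":0},{"tx":0.57,"ty":-0.74,"tz":0,"spin":0,"claw":0},{"tx":0.57,"ty":-0.74,"tz":0,"spin":0,"claw":0},{"tx":0,"ty":0,"tz":0,"spin":0,"claw":0}]' 15
```

```text
time_s: 1.35
tool_pos: [0.303, -0.3455, 0.3901]
tool_rot: [179.9, -0.0, 19.4]
force: [-0.1, -0.7, 0.1]
grip_width: 0.0871
grasp_force: 0.0
```

```bash
python3 -m pendant '[{"tx":0.57,"ty":-0.13,"tz":0,"spin":-1,"claw":0},{"tx":0.57,"ty":-0.13,"tz":0,"spin":-1,"claw":0},{"tx":0.57,"ty":-0.13,"tz":0,"spin":-1,"claw":0},{"tx":0.57,"ty":-0.13,"tz":0,"spin":-1,"claw":0},{"tx":0.57,"ty":-0.13,"tz":0,"spin":-1,"claw":0},{"tx":0.57,"ty":-0.13,"tz":0,"spin":-1,"claw":0},{"tx":0.57,"ty":-0.13,"tz":0,"spin":-1,"claw":0},{"tx":0.57,"ty":-0.13,"tz":0,"spin":-1,"claw":0},{"tx":0.57,"ty":-0.13,"tz":0,"spin":-1,"claw":0}]'
python3 -m pendant '[{"tx":0.57,"ty":-0.13,"tz":0,"spin":-1,"claw":0},{"tx":0.57,"ty":-0.13,"tz":0,"spin":-1,"claw":0},{"tx":0.57,"ty":-0.13,"tz":0,"spin":-1,"claw":0},{"tx":0.57,"ty":-0.13,"tz":0,"spin":-1,"claw":0},{"tx":0.57,"ty":-0.13,"tz":0,"spin":-1,"claw":0},{"tx":0.57,"ty":-0.13,"tz":0,"spin":-1,"claw":0},{"tx":0.57,"ty":-0.13,"tz":0,"spin":-1,"claw":0},{"tx":0.57,"ty":-0.13,"tz":0,"spin":-1,"claw":0},{"tx":0.57,"ty":-0.13,"tz":0,"spin":-0.5,"claw":0},{"tx":0,"ty":0,"tz":0,"spin":0,"claw":0}]'
python3 - <<'E'
from h import *
print(env.get_obs()['qpos'])
I=cams.camera_info("wrist");np.save("w1.npy",I,allow_pickle=True)
cv2.imwrite("pics/w1.png",cams.read_camera("wrist")[:,:,::-1])
E
```

```text
time_s: 2.48
tool_pos: [0.4755, -0.1552, 0.3895]
tool_rot: [180.0, 0.0, 55.3]
force: [-0.4, 0.1, 0.2]
grip_width: 0.0869
grasp_force: 0.0
time_s: 3.72
tool_pos: [0.5015, 0.1041, 0.3899]
tool_rot: [180.0, -0.0, 89.4]
force: [0.3, -0.4, -0.1]
grip_width: 0.087
grasp_force: 0.0
[ 29.59912602   1.63960226 -44.90516098  86.08079401   1.14363259
  92.72611461 -15.87218025]
```

View pics/w1.png

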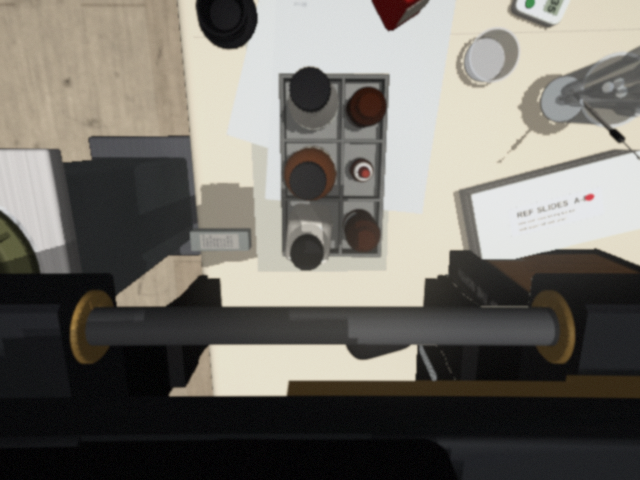

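The wrist view shows cap centres at cone (310,89), round (307,180) and square (307,251), with the oil bulb at (363,172) and the stand at (227,18). I'll cross-check the top-view positions.

Run:
```python
from h import *
I=np.load("w1.npy",allow_pickle=True).item()
for n,u,v,z in(("cone",310,89,.209),("round",307,180,.189),("square",307,251,.169),("oil",364,172,.085),("stand",227,18,.034),("rackTL",281,76,.032),("TR",389,74,.032),("BL",283,253,.032),("BR",383,255,.032)): print(n,atz(I,u,v,z).round(4))
```

```text
cone [0.4932 0.2067]
round [0.4887 0.136 ]
square [0.4865 0.0672]
oil [0.5479 0.1334]
stand [0.3972 0.3003]
rackTL [0.4549 0.2402]
TR [0.5805 0.2408]
BL [0.4495 0.0258]
BR [0.5796 0.0216]
```

```bash
python3 -m pendant '[{"tx":0.7,"ty":-0.07,"tz":0.1,"spin":0,"claw":0},{"tx":0.7,"ty":-0.07,"tz":0.4,"spin":0,"claw":0},{"tx":0.65,"ty":-0.06,"tz":0.6,"spin":0,"claw":0},{"tx":0,"ty":0,"tz":0.9,"spin":0,"claw":0},{"tx":0,"ty":0,"tz":0.9,"spin":0,"claw":0},{"tx":0,"ty":0,"tz":0.6,"spin":0,"claw":0},{"tx":0,"ty":0,"tz":0.4,"spin":0,"claw":0},{"tx":0,"ty":0,"tz":0,"spin":0,"claw":0}]'
python3 -m pendant '[{"tx":0,"ty":0,"tz":0,"spin":0,"claw":0.5},{"tx":0,"ty":0,"tz":0,"spin":0,"claw":0.7},{"tx":0,"ty":0,"tz":0,"spin":0,"claw":1},{"tx":0,"ty":0,"tz":0,"spin":0,"claw":1},{"tx":0,"ty":0,"tz":0,"spin":0,"claw":1},{"tx":0,"ty":0,"tz":0,"spin":0,"claw":1}]' 20
```

```text
time_s: 4.78
tool_pos: [0.4939, 0.202, 0.1934]
tool_rot: [-179.9, 0.0, 88.9]
force: [-0.6, -0.2, 0.0]
grip_width: 0.0869
grasp_force: 0.0
time_s: 5.52
tool_pos: [0.4942, 0.2029, 0.1945]
tool_rot: [-180.0, 0.0, 89.0]
force: [0.5, 0.3, -0.1]
grip_width: 0.0348
grasp_force: 0.0
```

```bash
python3 -m pendant '[{"tx":0.07,"ty":0,"tz":0,"spin":0,"claw":0.55},{"tx":0,"ty":0,"tz":0,"spin":0,"claw":1},{"tx":0,"ty":0,"tz":0,"spin":0,"claw":1},{"tx":0,"ty":0,"tz":0,"spin":0,"claw":1},{"tx":0,"ty":0,"tz":0,"spin":0,"claw":1}]' 20
python3 -m pendant '[{"tx":0,"ty":0,"tz":-0.2,"spin":0,"claw":1},{"tx":0,"ty":0,"tz":-0.5,"spin":0,"claw":1},{"tx":0,"ty":0,"tz":-0.8,"spin":0,"claw":1},{"tx":0,"ty":0,"tz":-0.9,"spin":0,"claw":1},{"tx":0,"ty":0,"tz":-0.9,"spin":0,"claw":1},{"tx":0,"ty":0,"tz":-0.7,"spin":0,"claw":1},{"tx":0,"ty":0,"tz":-0.3,"spin":0,"claw":1},{"tx":0,"ty":0,"tz":0,"spin":0,"claw":1}]'
```

```text
time_s: 6.15
tool_pos: [0.4942, 0.2065, 0.1945]
tool_rot: [-180.0, 0.0, 89.0]
force: [-0.5, -0.3, 0.3]
grip_width: 0.0309
grasp_force: 20.0
time_s: 7.15
tool_pos: [0.4944, 0.2066, 0.4098]
tool_rot: [180.0, -0.0, 89.0]
force: [0.3, 0.8, -2.4]
grip_width: 0.0309
grasp_force: 20.0
```

```bash
python3 -m pendant '[{"tx":-0.3,"ty":0,"tz":0,"spin":0,"claw":1},{"tx":-0.7,"ty":0,"tz":0,"spin":0,"claw":1},{"tx":-1,"ty":0,"tz":0,"spin":0,"claw":1},{"tx":-1,"ty":0,"tz":0,"spin":0,"claw":1},{"tx":-1,"ty":0,"tz":0,"spin":0,"claw":1},{"tx":-1,"ty":0,"tz":0,"spin":0,"claw":1},{"tx":-1,"ty":0,"tz":0,"spin":0,"claw":1},{"tx":-1,"ty":0,"tz":0,"spin":0,"claw":1},{"tx":-1,"ty":0.1,"tz":0,"spin":0,"claw":1},{"tx":-0.9,"ty":0.3,"tz":0,"spin":0,"claw":1}]'
python3 -m pendant '[{"tx":-0.8,"ty":0.4,"tz":0.2,"spin":0,"claw":1},{"tx":-0.5,"ty":0.3,"tz":0.5,"spin":0,"claw":1},{"tx":-0.2,"ty":0.2,"tz":0.8,"spin":0,"claw":1},{"tx":0,"ty":0,"tz":0.8,"spin":0,"claw":1},{"tx":0,"ty":0,"tz":0.7,"spin":0,"claw":1},{"tx":0,"ty":0,"tz":0.3,"spin":0,"claw":1},{"tx":0,"ty":0,"tz":0,"spin":0,"claw":1},{"tx":0,"ty":0,"tz":0,"spin":0,"claw":1}]'
```

```text
time_s: 8.4
tool_pos: [0.5054, -0.241, 0.4076]
tool_rot: [-179.8, -0.0, 88.9]
force: [0.5, 0.7, -1.9]
grip_width: 0.0315
grasp_force: 20.0
time_s: 9.4
tool_pos: [0.551, -0.3148, 0.2461]
tool_rot: [179.9, 0.1, 89.0]
force: [0.5, 0.1, -1.1]
grip_width: 0.0312
grasp_force: 20.0
```

```bash
python3 -m pendant '[{"tx":0,"ty":0,"tz":0.5,"spin":0,"claw":1},{"tx":0,"ty":0,"tz":0.35,"spin":0,"claw":1},{"tx":0,"ty":0,"tz":0.15,"spin":0,"claw":1},{"tx":0,"ty":0,"tz":0.02,"spin":0,"claw":1},{"tx":0,"ty":0,"tz":0.02,"spin":0,"claw":1},{"tx":0,"ty":0,"tz":0,"spin":0,"claw":1},{"tx":0,"ty":0,"tz":0,"spin":0,"claw":1}]'
python3 -m pendant '[{"tx":0,"ty":0,"tz":0.02,"spin":0,"claw":1},{"tx":0,"ty":0,"tz":0,"spin":0,"claw":1}]'
```

```text
time_s: 10.28
tool_pos: [0.5505, -0.3147, 0.193]
tool_rot: [180.0, 0.0, 89.0]
force: [0.6, -1.0, -1.3]
grip_width: 0.0311
grasp_force: 20.0
time_s: 10.52
tool_pos: [0.5505, -0.3147, 0.192]
tool_rot: [180.0, 0.0, 89.0]
force: [0.5, -0.2, 0.4]
grip_width: 0.0314
grasp_force: 20.0
```

```bash
python3 -m pendant '[{"tx":0,"ty":0,"tz":0.02,"spin":0,"claw":1},{"tx":0,"ty":0,"tz":0,"spin":0,"claw":0.8},{"tx":0,"ty":0,"tz":0,"spin":0,"claw":0.6},{"tx":0,"ty":0,"tz":0,"spin":0,"claw":0.4},{"tx":0,"ty":0,"tz":0,"spin":0,"claw":0.4},{"tx":0,"ty":0,"tz":-0.2,"spin":0,"claw":0.4},{"tx":0,"ty":0,"tz":-0.5,"spin":0,"claw":0.4},{"tx":0,"ty":0,"tz":-0.9,"spin":0,"claw":0.4},{"tx":0,"ty":-0.2,"tz":-0.6,"spin":0,"claw":0.4},{"tx":0.5,"ty":-0.5,"tz":0,"spin":0,"claw":0.4}]'
python3 -m pendant '[{"tx":1,"ty":-0.4,"tz":0,"spin":0,"claw":0.2},{"tx":1,"ty":-0.3,"tz":0,"spin":0,"claw":0},{"tx":1,"ty":0,"tz":0,"spin":0,"claw":0},{"tx":1,"ty":0,"tz":0,"spin":0,"claw":0},{"tx":1,"ty":0,"tz":0,"spin":0,"claw":0},{"tx":1,"ty":0,"tz":0,"spin":0,"claw":0},{"tx":1,"ty":0,"tz":0,"spin":0,"claw":0},{"tx":0.9,"ty":0,"tz":0,"spin":0,"claw":0},{"tx":0.6,"ty":0,"tz":0,"spin":0,"claw":0},{"tx":0,"ty":0,"tz":0,"spin":0,"claw":0}]'
```

```text
time_s: 11.78
tool_pos: [0.5169, -0.2908, 0.3039]
tool_rot: [179.7, 0.2, 88.9]
force: [0.0, 0.3, -0.6]
grip_width: 0.0522
grasp_force: 0.0
time_s: 13.02
tool_pos: [0.4875, 0.1398, 0.3014]
tool_rot: [179.9, -0.0, 89.3]
force: [0.8, 0.1, -0.5]
grip_width: 0.087
grasp_force: 0.0
```

Run:
```python
from h import *
o=env.get_obs();print(o['tool_pos'],o['tool_rot'])
t=cams.read_camera("top")[:,:,::-1];s=cams.read_camera("scene")[:,:,::-1]
a=cv2.resize(t[165:290,390:530],None,fx=3,fy=3);b=cv2.resize(s[330:480,180:400],(400,375))
cv2.imwrite("pics/c.png",np.hstack([a[:375],b]))
```

```text
[0.48750675 0.13978855 0.30137894] [ 1.79943790e+02 -4.79581639e-02  8.93478781e+01]
```

View pics/c.png

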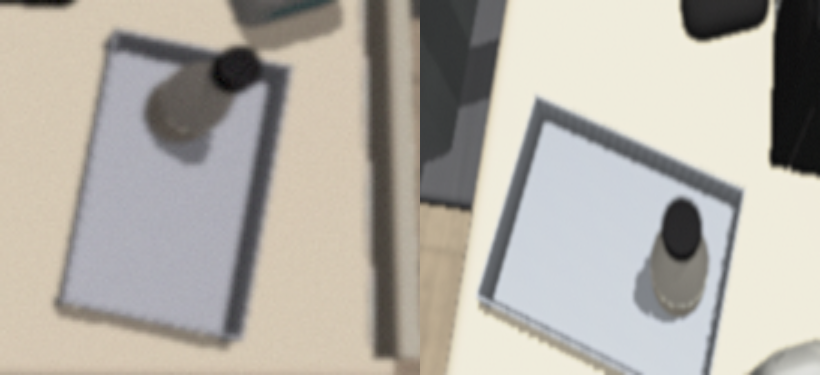

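The cone bottle stands upright at the far end of the tray. Next is the round bottle.

```bash
python3 -m pendant '[{"tx":-0.07,"ty":0.01,"tz":0.3,"spin":0,"claw":0},{"tx":0,"ty":0,"tz":0.7,"spin":0,"claw":0},{"tx":0,"ty":0,"tz":0.8,"spin":0,"claw":0},{"tx":0,"ty":0,"tz":0.5,"spin":0,"claw":0},{"tx":0,"ty":0,"tz":0.24,"spin":0,"claw":0.3},{"tx":0,"ty":0,"tz":0,"spin":0,"claw":0.5},{"tx":0,"ty":0,"tz":0,"spin":0,"claw":0.5},{"tx":0,"ty":0,"tz":0,"spin":0,"claw":0.5}]'
```

```text
time_s: 14.12
tool_pos: [0.4892, 0.1331, 0.1745]
tool_rot: [179.9, 0.0, 89.0]
force: [-0.7, -0.6, -0.1]
grip_width: 0.0551
grasp_force: 0.0
```

```bash
python3 -m pendant '[{"tx":0.06,"ty":0,"tz":0,"spin":0,"claw":0.55},{"tx":0,"ty":0,"tz":0,"spin":0,"claw":1},{"tx":0,"ty":0,"tz":0,"spin":0,"claw":1},{"tx":0,"ty":0,"tz":0,"spin":0,"claw":1},{"tx":0,"ty":0,"tz":0,"spin":0,"claw":1},{"tx":0,"ty":0,"tz":0,"spin":0,"claw":1}]' 20
python3 -m pendant '[{"tx":0,"ty":0,"tz":-0.2,"spin":0,"claw":1},{"tx":0,"ty":0,"tz":-0.5,"spin":0,"claw":1},{"tx":0,"ty":0,"tz":-0.8,"spin":0,"claw":1},{"tx":0,"ty":0,"tz":-0.9,"spin":0,"claw":1},{"tx":0,"ty":0,"tz":-0.9,"spin":0,"claw":1},{"tx":0,"ty":0,"tz":-0.5,"spin":0,"claw":1},{"tx":0,"ty":0,"tz":-0.2,"spin":0,"claw":1},{"tx":0,"ty":0,"tz":0,"spin":0,"claw":1}]'
```

```text
time_s: 14.88
tool_pos: [0.4887, 0.1361, 0.1737]
tool_rot: [180.0, -0.0, 89.0]
force: [0.5, 0.4, 1.7]
grip_width: 0.0309
grasp_force: 20.0
time_s: 15.88
tool_pos: [0.4884, 0.136, 0.3732]
tool_rot: [-180.0, 0.0, 89.0]
force: [0.1, -0.2, -3.5]
grip_width: 0.0313
grasp_force: 20.0
```

```bash
python3 -m pendant '[{"tx":-0.3,"ty":0,"tz":0,"spin":0,"claw":1},{"tx":-0.7,"ty":0,"tz":0,"spin":0,"claw":1},{"tx":-1,"ty":0,"tz":0,"spin":0,"claw":1},{"tx":-1,"ty":0,"tz":0,"spin":0,"claw":1},{"tx":-1,"ty":0,"tz":0,"spin":0,"claw":1},{"tx":-1,"ty":0,"tz":0,"spin":0,"claw":1},{"tx":-1,"ty":0,"tz":0,"spin":0,"claw":1},{"tx":-1,"ty":0.02,"tz":0,"spin":0,"claw":1},{"tx":-0.9,"ty":0.02,"tz":0,"spin":0,"claw":1},{"tx":-0.6,"ty":0.02,"tz":0.2,"spin":0,"claw":1}]'
python3 -m pendant '[{"tx":-0.2,"ty":0,"tz":0.5,"spin":0,"claw":1},{"tx":0,"ty":0,"tz":0.8,"spin":0,"claw":1},{"tx":0,"ty":0,"tz":0.8,"spin":0,"claw":1},{"tx":0,"ty":0,"tz":0.7,"spin":0,"claw":1},{"tx":0,"ty":0,"tz":0.4,"spin":0,"claw":1},{"tx":0,"ty":0,"tz":0.2,"spin":0,"claw":1},{"tx":0,"ty":0,"tz":0,"spin":0,"claw":1},{"tx":0,"ty":0,"tz":0,"spin":0,"claw":1}]'
```

```text
time_s: 17.12
tool_pos: [0.4823, -0.2931, 0.3622]
tool_rot: [-179.9, 0.0, 88.8]
force: [0.3, -0.5, -2.4]
grip_width: 0.031
grasp_force: 20.0
time_s: 18.12
tool_pos: [0.4844, -0.2994, 0.1945]
tool_rot: [179.9, 0.1, 89.0]
force: [-0.2, -0.0, -2.7]
grip_width: 0.0313
grasp_force: 20.0
```

```bash
python3 -m pendant '[{"tx":0,"ty":0,"tz":0.3,"spin":0,"claw":1},{"tx":0,"ty":0,"tz":0.12,"spin":0,"claw":1},{"tx":0,"ty":0,"tz":0.02,"spin":0,"claw":1},{"tx":0,"ty":0,"tz":0,"spin":0,"claw":1},{"tx":0,"ty":0,"tz":0,"spin":0,"claw":1}]'
python3 -m pendant '[{"tx":0,"ty":0,"tz":0.02,"spin":0,"claw":1},{"tx":0,"ty":0,"tz":0,"spin":0,"claw":1}]'
```

```text
time_s: 18.75
tool_pos: [0.4841, -0.299, 0.1716]
tool_rot: [180.0, 0.0, 89.0]
force: [-0.1, 0.1, -2.1]
grip_width: 0.0314
grasp_force: 20.0
time_s: 19.0
tool_pos: [0.4843, -0.2991, 0.1711]
tool_rot: [180.0, 0.0, 89.0]
force: [-0.9, -0.4, 0.6]
grip_width: 0.0313
grasp_force: 20.0
```

```bash
python3 -m pendant '[{"tx":0,"ty":0,"tz":0.01,"spin":0,"claw":1},{"tx":0,"ty":0,"tz":0,"spin":0,"claw":0.8},{"tx":0,"ty":0,"tz":0,"spin":0,"claw":0.6},{"tx":0,"ty":0,"tz":0,"spin":0,"claw":0.4},{"tx":0,"ty":0,"tz":0,"spin":0,"claw":0.4},{"tx":0,"ty":0,"tz":-0.2,"spin":0,"claw":0.4},{"tx":0,"ty":0,"tz":-0.5,"spin":0,"claw":0.4},{"tx":0,"ty":0,"tz":-0.9,"spin":0,"claw":0.4},{"tx":0,"ty":0,"tz":-0.6,"spin":0,"claw":0.4},{"tx":0.5,"ty":0,"tz":0,"spin":0,"claw":0.4}]'
python3 -m pendant '[{"tx":0.9,"ty":-0.09,"tz":0,"spin":0,"claw":0.2},{"tx":1,"ty":0,"tz":0,"spin":0,"claw":0},{"tx":1,"ty":0,"tz":0,"spin":0,"claw":0},{"tx":1,"ty":0,"tz":0,"spin":0,"claw":0},{"tx":1,"ty":0,"tz":0,"spin":0,"claw":0},{"tx":1,"ty":0,"tz":0,"spin":0,"claw":0},{"tx":0.65,"ty":0,"tz":0,"spin":0,"claw":0},{"tx":0.25,"ty":0,"tz":0,"spin":0,"claw":0},{"tx":0,"ty":0,"tz":0.2,"spin":0,"claw":0},{"tx":0,"ty":0,"tz":0.2,"spin":0,"claw":0}]'
```

```text
time_s: 20.25
tool_pos: [0.4854, -0.2759, 0.2832]
tool_rot: [179.7, 0.2, 88.8]
force: [0.3, -0.3, 0.0]
grip_width: 0.0522
grasp_force: 0.0
time_s: 21.5
tool_pos: [0.4856, 0.0642, 0.2587]
tool_rot: [-179.9, 0.0, 88.9]
force: [-0.5, -0.3, -0.1]
grip_width: 0.0869
grasp_force: 0.0
```

```bash
python3 -m pendant '[{"tx":0.02,"ty":0,"tz":0.5,"spin":0,"claw":0},{"tx":0,"ty":0,"tz":0.7,"spin":0,"claw":0},{"tx":0,"ty":0,"tz":0.5,"spin":0,"claw":0},{"tx":0,"ty":0,"tz":0.24,"spin":0,"claw":0.3},{"tx":0,"ty":0,"tz":0,"spin":0,"claw":0.5},{"tx":0,"ty":0,"tz":0,"spin":0,"claw":0.5},{"tx":0,"ty":0,"tz":0,"spin":0,"claw":0.5}]'
```

```text
time_s: 22.38
tool_pos: [0.4866, 0.067, 0.164]
tool_rot: [179.9, 0.0, 89.0]
force: [0.4, 1.1, -0.8]
grip_width: 0.055
grasp_force: 0.0
```

```bash
python3 -m pendant '[{"tx":-0.02,"ty":0,"tz":0.14,"spin":0,"claw":0.55},{"tx":0,"ty":0,"tz":0,"spin":0,"claw":0.55},{"tx":0,"ty":0,"tz":0,"spin":0,"claw":1},{"tx":0,"ty":0,"tz":0,"spin":0,"claw":1},{"tx":0,"ty":0,"tz":0,"spin":0,"claw":1},{"tx":0,"ty":0,"tz":0,"spin":0,"claw":1},{"tx":0,"ty":0,"tz":0,"spin":0,"claw":1}]' 20
python3 -m pendant '[{"tx":0,"ty":0,"tz":-0.2,"spin":0,"claw":1},{"tx":0,"ty":0,"tz":-0.5,"spin":0,"claw":1},{"tx":0,"ty":0,"tz":-0.8,"spin":0,"claw":1},{"tx":0,"ty":0,"tz":-0.7,"spin":0,"claw":1},{"tx":0,"ty":0,"tz":-0.4,"spin":0,"claw":1},{"tx":0,"ty":0,"tz":0,"spin":0,"claw":1},{"tx":0,"ty":0,"tz":0,"spin":0,"claw":1}]'
```

```text
time_s: 23.25
tool_pos: [0.4859, 0.0661, 0.156]
tool_rot: [180.0, 0.0, 89.0]
force: [0.5, 0.7, -0.4]
grip_width: 0.0315
grasp_force: 20.0
time_s: 24.12
tool_pos: [0.4853, 0.066, 0.2852]
tool_rot: [-179.9, 0.0, 89.0]
force: [-0.8, -0.7, -2.1]
grip_width: 0.0315
grasp_force: 20.0
```

```bash
python3 -m pendant '[{"tx":-0.3,"ty":0,"tz":0,"spin":0,"claw":1},{"tx":-0.7,"ty":0,"tz":0,"spin":0,"claw":1},{"tx":-1,"ty":0,"tz":0,"spin":0,"claw":1},{"tx":-1,"ty":0,"tz":0,"spin":0,"claw":1},{"tx":-1,"ty":-0.1,"tz":0,"spin":0,"claw":1},{"tx":-1,"ty":-0.3,"tz":0,"spin":0,"claw":1},{"tx":-0.9,"ty":-0.4,"tz":0,"spin":0,"claw":1},{"tx":-0.7,"ty":-0.3,"tz":0,"spin":0,"claw":1},{"tx":-0.35,"ty":-0.1,"tz":0,"spin":0,"claw":1},{"tx":-0.1,"ty":-0.05,"tz":0,"spin":0,"claw":1}]'
python3 -m pendant '[{"tx":0,"ty":0,"tz":0.4,"spin":0,"claw":1},{"tx":0,"ty":0,"tz":0.7,"spin":0,"claw":1},{"tx":0,"ty":0,"tz":0.6,"spin":0,"claw":1},{"tx":0,"ty":0,"tz":0.4,"spin":0,"claw":1},{"tx":0,"ty":0,"tz":0.1,"spin":0,"claw":1},{"tx":0,"ty":0,"tz":0,"spin":0,"claw":1},{"tx":0,"ty":0,"tz":0,"spin":0,"claw":1}]'
```

```text
time_s: 25.38
tool_pos: [0.4168, -0.2859, 0.2854]
tool_rot: [-180.0, -0.1, 88.9]
force: [0.7, 0.4, -2.3]
grip_width: 0.0318
grasp_force: 20.0
time_s: 26.25
tool_pos: [0.4181, -0.2853, 0.1772]
tool_rot: [179.9, 0.1, 89.0]
force: [-0.0, 0.0, -1.2]
grip_width: 0.0315
grasp_force: 20.0
```

```bash
python3 -m pendant '[{"tx":0,"ty":0,"tz":0.3,"spin":0,"claw":1},{"tx":0,"ty":0,"tz":0.12,"spin":0,"claw":1},{"tx":0,"ty":0,"tz":0.02,"spin":0,"claw":1},{"tx":0,"ty":0,"tz":0,"spin":0,"claw":1},{"tx":0,"ty":0,"tz":0,"spin":0,"claw":1}]'
python3 -m pendant '[{"tx":0,"ty":0,"tz":0.02,"spin":0,"claw":1},{"tx":0,"ty":0,"tz":0,"spin":0,"claw":1}]'
```

```text
time_s: 26.88
tool_pos: [0.4173, -0.2854, 0.1541]
tool_rot: [180.0, 0.0, 89.0]
force: [0.2, 0.2, -2.6]
grip_width: 0.0315
grasp_force: 20.0
time_s: 27.12
tool_pos: [0.4176, -0.2855, 0.1535]
tool_rot: [180.0, 0.0, 89.0]
force: [0.3, 0.4, 0.7]
grip_width: 0.0316
grasp_force: 20.0
```

```bash
python3 -m pendant '[{"tx":0,"ty":0,"tz":0.01,"spin":0,"claw":1},{"tx":0,"ty":0,"tz":0,"spin":0,"claw":0.8},{"tx":0,"ty":0,"tz":0,"spin":0,"claw":0.6},{"tx":0,"ty":0,"tz":0,"spin":0,"claw":0.4},{"tx":0,"ty":0,"tz":0,"spin":0,"claw":0.4},{"tx":0,"ty":0,"tz":-0.2,"spin":0,"claw":0.4},{"tx":0,"ty":0,"tz":-0.5,"spin":0,"claw":0.4},{"tx":0,"ty":0,"tz":-0.8,"spin":0,"claw":0.4},{"tx":0,"ty":0,"tz":-0.4,"spin":0,"claw":0.4},{"tx":0.5,"ty":0,"tz":0,"spin":0,"claw":0.4}]'
python3 -m pendant '[{"tx":0.9,"ty":0,"tz":0,"spin":0,"claw":0.2},{"tx":1,"ty":0.2,"tz":0,"spin":0,"claw":0},{"tx":1,"ty":0.2,"tz":0,"spin":0,"claw":0},{"tx":1,"ty":0.2,"tz":0,"spin":0,"claw":0},{"tx":1,"ty":0.2,"tz":0,"spin":0,"claw":0},{"tx":1,"ty":0.3,"tz":0,"spin":0,"claw":0},{"tx":1,"ty":0.3,"tz":0,"spin":0,"claw":0},{"tx":0.7,"ty":0.4,"tz":0,"spin":0,"claw":0},{"tx":0.26,"ty":0.5,"tz":0,"spin":0,"claw":0},{"tx":0,"ty":0.36,"tz":0,"spin":0,"claw":0}]'
python3 -m pendant '[{"tx":0,"ty":0,"tz":0.4,"spin":0,"claw":0},{"tx":0,"ty":0,"tz":0.7,"spin":0,"claw":0},{"tx":0,"ty":0,"tz":0.4,"spin":0,"claw":0},{"tx":0,"ty":0,"tz":0,"spin":0,"claw":0},{"tx":0,"ty":0,"tz":0,"spin":0,"claw":0}]'
python3 - <<'E'
from h import *
I=cams.camera_info("wrist");np.save("w2.npy",I,allow_pickle=True)
w=cams.read_camera("wrist")[:,:,::-1]
t=cams.read_camera("top")[:,:,::-1];s=cams.read_camera("scene")[:,:,::-1]
cv2.imwrite("pics/wfull2.png",w)
a=cv2.resize(t[165:290,400:500],(320,400));b=cv2.resize(s[330:480,200:370],(453,400))
cv2.imwrite("pics/d.png",np.hstack([a,b]))
E
```

```text
time_s: 28.38
tool_pos: [0.4183, -0.2616, 0.2496]
tool_rot: [179.8, 0.1, 88.8]
force: [0.4, -0.4, -0.6]
grip_width: 0.0519
grasp_force: 0.0
time_s: 29.62
tool_pos: [0.5564, 0.1337, 0.2467]
tool_rot: [-179.9, -0.1, 89.3]
force: [-0.2, -0.8, -0.4]
grip_width: 0.087
grasp_force: 0.0
time_s: 30.25
tool_pos: [0.5577, 0.1306, 0.1734]
tool_rot: [179.9, -0.0, 89.0]
force: [1.0, -0.4, -0.2]
grip_width: 0.0872
grasp_force: 0.0
```

View pics/d.png

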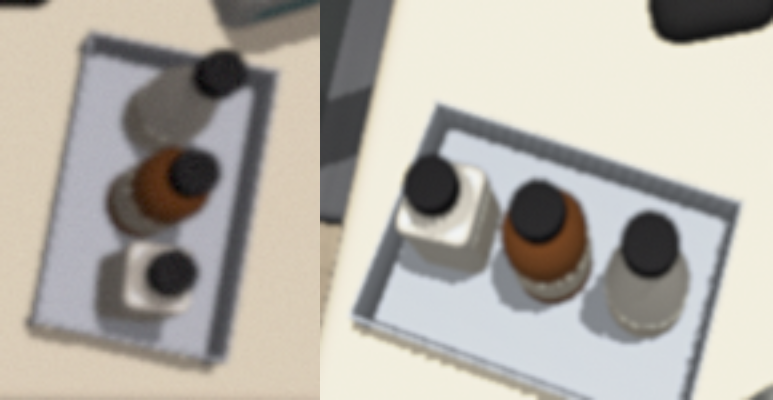

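View pics/wfull2.png

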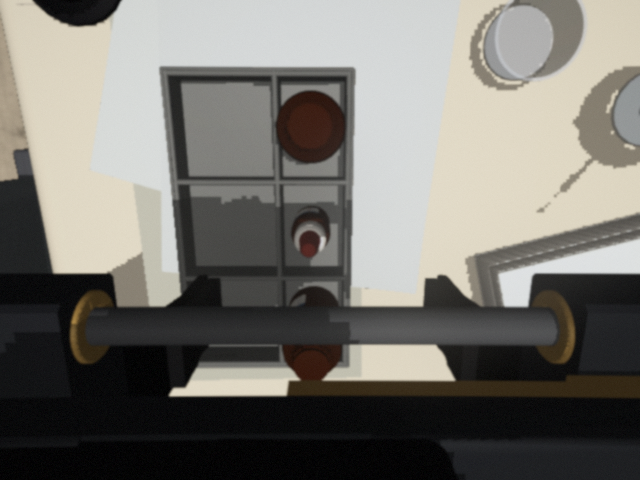

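All three stand upright in the tray. In the wrist picture the oil's bulb top is at (309,243), its collar centre at about (311,232), and the stand is at the top left.

Run:
```python
from h import *
I=np.load("w2.npy",allow_pickle=True).item()
print(atz(I,309,243,.086),atz(I,311,236,.06),env.get_obs()['tool_pos'])
```

```text
[0.54982147 0.1367172 ] [0.55028915 0.13462932] [0.55812954 0.1305721  0.17375591]
```

```bash
python3 -m pendant '[{"tx":0.07,"ty":-0.18,"tz":0,"spin":0,"claw":0},{"tx":0,"ty":0,"tz":0.4,"spin":0,"claw":0},{"tx":0,"ty":0,"tz":0.7,"spin":0,"claw":0},{"tx":0,"ty":0,"tz":0.6,"spin":0,"claw":0},{"tx":0,"ty":0,"tz":0.4,"spin":0,"claw":0},{"tx":0,"ty":0,"tz":0.2,"spin":0,"claw":0},{"tx":0,"ty":0,"tz":0,"spin":0,"claw":0.4},{"tx":0,"ty":0,"tz":0,"spin":0,"claw":0.5},{"tx":0,"ty":0,"tz":0,"spin":0,"claw":0.5}]' 10
```

```text
time_s: 31.52
tool_pos: [0.5492, 0.1342, 0.0585]
tool_rot: [179.9, -0.0, 89.0]
force: [0.3, -0.3, -0.1]
grip_width: 0.0648
grasp_force: 0.0
```

```bash
python3 -m pendant '[{"tx":0,"ty":0,"tz":0.1,"spin":0,"claw":0.5},{"tx":0,"ty":0,"tz":0,"spin":0,"claw":0.6},{"tx":0,"ty":0,"tz":0,"spin":0,"claw":1},{"tx":0,"ty":0,"tz":0,"spin":0,"claw":1},{"tx":0,"ty":0,"tz":0,"spin":0,"claw":1},{"tx":0,"ty":0,"tz":0,"spin":0,"claw":1},{"tx":0,"ty":0,"tz":0,"spin":0,"claw":1}]' 10
```

```text
time_s: 32.4
tool_pos: [0.5486, 0.1339, 0.0526]
tool_rot: [180.0, 0.0, 89.0]
force: [1.4, -0.0, 1.1]
grip_width: 0.0285
grasp_force: 10.0
```

```bash
python3 -m pendant '[{"tx":0,"ty":0,"tz":-0.2,"spin":0,"claw":1},{"tx":0,"ty":0,"tz":-0.5,"spin":0,"claw":1},{"tx":0,"ty":0,"tz":-0.8,"spin":0,"claw":1},{"tx":0,"ty":0,"tz":-0.8,"spin":0,"claw":1},{"tx":0,"ty":0,"tz":-0.5,"spin":0,"claw":1},{"tx":0.3,"ty":-0.4,"tz":0,"spin":0,"claw":1},{"tx":0.5,"ty":-0.7,"tz":0,"spin":0,"claw":1},{"tx":0.5,"ty":-0.6,"tz":0,"spin":0,"claw":1},{"tx":0.2,"ty":-0.3,"tz":0,"spin":0,"claw":1},{"tx":0,"ty":0,"tz":0,"spin":0,"claw":1}]' 10
python3 -m pendant '[{"tx":0,"ty":0,"tz":0,"spin":0,"claw":1}]'
python3 - <<'E'
from h import *
I=cams.camera_info("wrist");np.save("w3.npy",I,allow_pickle=True)
cv2.imwrite("pics/w3.png",cams.read_camera("wrist")[:,:,::-1])
E
```

```text
time_s: 33.65
tool_pos: [0.4487, 0.2111, 0.1922]
tool_rot: [180.0, 0.1, 89.1]
force: [0.5, -1.0, -0.6]
grip_width: 0.028
grasp_force: 10.0
time_s: 33.78
tool_pos: [0.4507, 0.2094, 0.1923]
tool_rot: [180.0, 0.0, 88.9]
force: [-0.2, 0.2, -0.6]
grip_width: 0.0284
grasp_force: 10.0
```

View pics/w3.png

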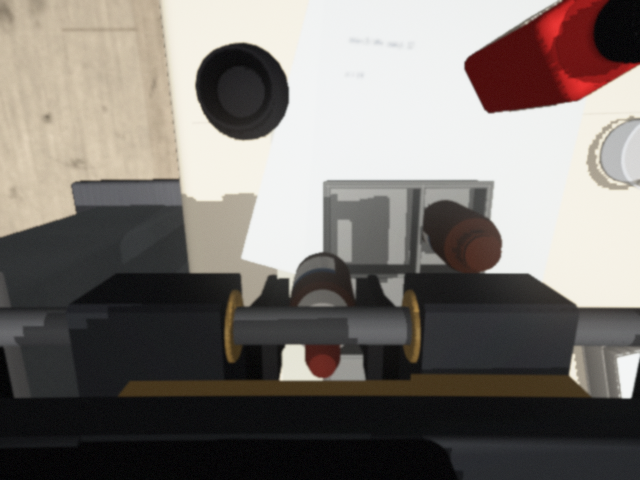

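The stand is at about (242,91) and the oil is held between the fingers. I'll enlarge the stand.

Run:
```python
from h import *
I=np.load("w3.npy",allow_pickle=True).item()
w=cv2.imread("pics/w3.png")[35:150,185:300]
cv2.imwrite("pics/e.png",cv2.resize(np.clip(w.astype(float)*3,0,255).astype(np.uint8),None,fx=5,fy=5,interpolation=cv2.INTER_CUBIC))
c=np.array([.395,.304])
th=np.linspace(0,2*np.pi,40)
for r,z in((.036,0),(.0245,.034),(.019,.02),(.019,.009)):
    p=proj(I,[[c[0]+r*np.cos(a),c[1]+r*np.sin(a),z] for a in th]);print(r,z,p.min(0).round(1),p.max(0).round(1),((p-[185,35])*5).mean(0).round())
print(atz(I,242,90,.009))
```

```text
0.036 0 [204.1  52.8] [295.2 149.1] [329. 333.]
0.0245 0.034 [206.8  61.1] [275.9 134.3] [286. 315.]
0.019 0.02 [219.5  72.7] [270.6 126.8] [304. 325.]
0.019 0.009 [223.   74.9] [272.4 127.2] [317. 331.]
[0.3911591  0.31234497]
```

View pics/e.png

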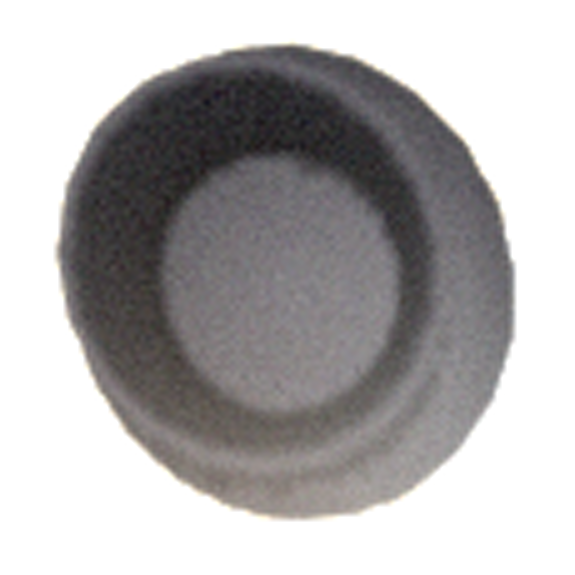

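Run:
```python
from h import *
I=np.load("w3.npy",allow_pickle=True).item()
print(atz(I,240.8,91,.009),atz(I,234.2,86.2,.034))
print(env.get_obs()['tool_pos'],cv2.Rodrigues(I['rvec'])[0].T@-I['tvec'])
```

```text
[0.39018877 0.31164318] [0.39047192 0.31224734]
[0.45088372 0.20938088 0.19232457] [0.45196975 0.27700221 0.33776264]
```

```bash
python3 -m pendant '[{"tx":0.2,"ty":-0.2,"tz":0,"spin":0,"claw":1},{"tx":0.4,"ty":-0.3,"tz":0,"spin":0,"claw":1},{"tx":0.5,"ty":-0.3,"tz":0,"spin":0,"claw":1},{"tx":0.5,"ty":-0.24,"tz":0,"spin":0,"claw":1},{"tx":0.3,"ty":-0.15,"tz":0,"spin":0,"claw":1},{"tx":0.13,"ty":-0.05,"tz":0.3,"spin":0,"claw":1},{"tx":0,"ty":0,"tz":0.6,"spin":0,"claw":1},{"tx":0,"ty":0,"tz":0.5,"spin":0,"claw":1},{"tx":0,"ty":0,"tz":0,"spin":0,"claw":1},{"tx":0,"ty":0,"tz":0,"spin":0,"claw":1}]'
python3 - <<'E'
from h import *
s=cams.read_camera("scene")[:,:,::-1];t=cams.read_camera("top")[:,:,::-1]
cv2.imwrite("pics/f.png",np.hstack([cv2.resize(s[60:230,230:430],(470,400)),cv2.resize(t[190:310,120:220],(330,400))]))
E
```

```text
time_s: 35.08
tool_pos: [0.3898, 0.3134, 0.1228]
tool_rot: [-180.0, -0.0, 89.0]
force: [-0.1, 1.0, -0.3]
grip_width: 0.0282
grasp_force: 10.0
```

View pics/f.png

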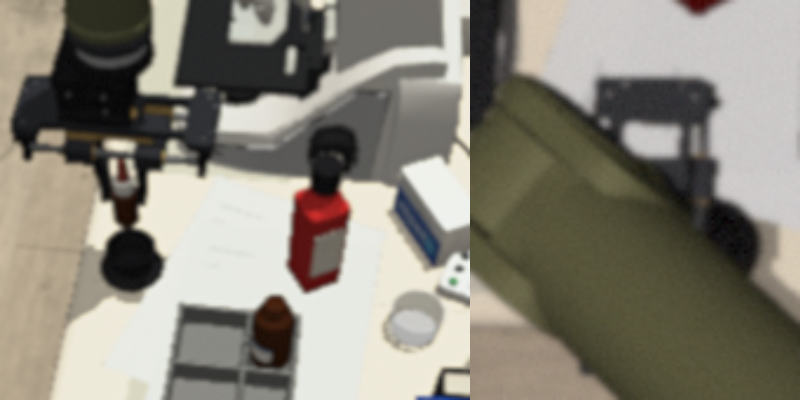

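The oil bottle hangs straight above the black cup and the hand is clear of the microscope. Lowering it now.

```bash
python3 -m pendant '[{"tx":-0.04,"ty":0.01,"tz":0.4,"spin":0,"claw":1},{"tx":0,"ty":0,"tz":0.4,"spin":0,"claw":1},{"tx":0,"ty":0,"tz":0.25,"spin":0,"claw":1},{"tx":0,"ty":0,"tz":0.1,"spin":0,"claw":1},{"tx":0,"ty":0,"tz":0.05,"spin":0,"claw":1},{"tx":0,"ty":0,"tz":0,"spin":0,"claw":1},{"tx":0,"ty":0,"tz":0,"spin":0,"claw":1}]'
python3 -m pendant '[{"tx":0,"ty":0,"tz":0.06,"spin":0,"claw":1},{"tx":0,"ty":0,"tz":0,"spin":0,"claw":1},{"tx":0,"ty":0,"tz":0,"spin":0,"claw":1}]'
```

```text
time_s: 36.05
tool_pos: [0.3904, 0.3115, 0.0629]
tool_rot: [180.0, -0.0, 89.0]
force: [1.0, -0.2, -0.8]
grip_width: 0.0282
grasp_force: 10.0
time_s: 36.42
tool_pos: [0.3901, 0.3113, 0.0595]
tool_rot: [180.0, 0.0, 89.0]
force: [-0.0, 0.4, 0.6]
grip_width: 0.0285
grasp_force: 10.0
```

```bash
python3 -m pendant '[{"tx":0,"ty":0,"tz":0.03,"spin":0,"claw":1},{"tx":0,"ty":0,"tz":0,"spin":0,"claw":1},{"tx":0,"ty":0,"tz":0,"spin":0,"claw":1}]'
python3 -m pendant '[{"tx":0,"ty":0,"tz":0.02,"spin":0,"claw":1},{"tx":0,"ty":0,"tz":0,"spin":0,"claw":1},{"tx":0,"ty":0,"tz":0,"spin":0,"claw":1}]'
```

```text
time_s: 36.8
tool_pos: [0.39, 0.3113, 0.058]
tool_rot: [-180.0, 0.0, 89.0]
force: [0.6, -0.4, -0.9]
grip_width: 0.0282
grasp_force: 10.0
time_s: 37.17
tool_pos: [0.39, 0.3113, 0.057]
tool_rot: [-180.0, 0.0, 89.0]
force: [-0.7, -0.4, 0.1]
grip_width: 0.0281
grasp_force: 10.0
```

```bash
python3 -m pendant '[{"tx":0,"ty":0,"tz":0.01,"spin":0,"claw":1},{"tx":0,"ty":0,"tz":0.01,"spin":0,"claw":1},{"tx":0,"ty":0,"tz":0,"spin":0,"claw":1},{"tx":0,"ty":0,"tz":0,"spin":0,"claw":1}]'
```

```text
time_s: 37.67
tool_pos: [0.3902, 0.3114, 0.0565]
tool_rot: [180.0, 0.0, 89.0]
force: [-1.9, -0.1, 4.8]
grip_width: 0.0282
grasp_force: 10.0
```

```bash
python3 -m pendant '[{"tx":0,"ty":0,"tz":0,"spin":0,"claw":0.65},{"tx":0,"ty":0,"tz":0,"spin":0,"claw":0.5},{"tx":0,"ty":0,"tz":0,"spin":0,"claw":0.3},{"tx":0,"ty":0,"tz":0,"spin":0,"claw":0.3},{"tx":0,"ty":0,"tz":-0.2,"spin":0,"claw":0.3},{"tx":0,"ty":0,"tz":-0.5,"spin":0,"claw":0.3},{"tx":0,"ty":0,"tz":-0.9,"spin":0,"claw":0.3},{"tx":0,"ty":0,"tz":-1,"spin":0,"claw":0.3},{"tx":0,"ty":0.2,"tz":-1,"spin":0,"claw":0.3},{"tx":-0.4,"ty":0.4,"tz":-0.4,"spin":0,"claw":0.3}]'
python3 -m pendant '[{"tx":-0.9,"ty":0.4,"tz":0,"spin":0,"claw":0.4},{"tx":-1,"ty":0.4,"tz":0,"spin":0,"claw":0.4},{"tx":-1,"ty":0.2,"tz":0,"spin":0,"claw":0.4},{"tx":-1,"ty":0,"tz":0,"spin":0,"claw":0.4},{"tx":-1,"ty":0,"tz":0,"spin":0,"claw":0.4},{"tx":-1,"ty":0,"tz":0,"spin":0,"claw":0.4},{"tx":-1,"ty":0,"tz":0,"spin":0,"claw":0.4},{"tx":-1,"ty":0,"tz":0,"spin":0,"claw":0.4},{"tx":-1,"ty":0,"tz":0,"spin":0,"claw":0.4},{"tx":-1,"ty":-0.2,"tz":0,"spin":0,"claw":0.4}]'
python3 -m pendant '[{"tx":-0.9,"ty":-0.3,"tz":0,"spin":0,"claw":0.4},{"tx":-0.5,"ty":-0.25,"tz":0,"spin":0,"claw":0.4},{"tx":-0.2,"ty":-0.1,"tz":0,"spin":0,"claw":0.4},{"tx":0,"ty":0,"tz":0,"spin":0,"claw":0.4},{"tx":0,"ty":0,"tz":0,"spin":0,"claw":0.4}]' 20
python3 - <<'E'
from h import *
s=cams.read_camera("scene")[:,:,::-1];t=cams.read_camera("top")[:,:,::-1]
cv2.imwrite("pics/g.png",np.hstack([cv2.resize(s[130:290,240:400],(400,400)),cv2.resize(t[170:290,170:290],(400,400))]))
E
```

```text
time_s: 38.92
tool_pos: [0.4198, 0.2934, 0.2601]
tool_rot: [179.7, -0.1, 89.3]
force: [0.8, -0.2, -0.0]
grip_width: 0.0607
grasp_force: 0.0
time_s: 40.17
tool_pos: [0.4514, -0.206, 0.2568]
tool_rot: [179.9, 0.0, 89.1]
force: [0.5, 0.8, 0.8]
grip_width: 0.0519
grasp_force: 0.0
time_s: 40.8
tool_pos: [0.4183, -0.2826, 0.2563]
tool_rot: [180.0, -0.0, 89.2]
force: [0.7, 0.5, 0.7]
grip_width: 0.0523
grasp_force: 0.0
```

View pics/g.png

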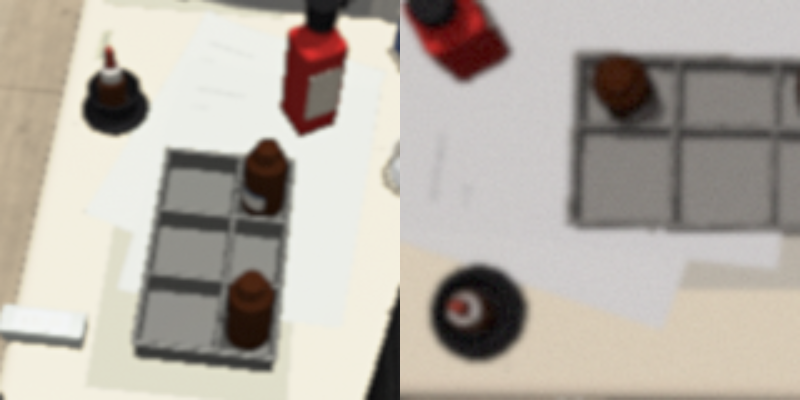

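The oil stands upright in its cup. Next, pick up the square bottle to return it.

```bash
python3 -m pendant '[{"tx":-0.03,"ty":-0.01,"tz":0.4,"spin":0,"claw":0.4},{"tx":0,"ty":0,"tz":0.7,"spin":0,"claw":0.4},{"tx":0,"ty":0,"tz":0.6,"spin":0,"claw":0.4},{"tx":0,"ty":0,"tz":0.3,"spin":0,"claw":0.4},{"tx":0,"ty":0,"tz":0.04,"spin":0,"claw":0.4},{"tx":0,"ty":0,"tz":0,"spin":0,"claw":0.4},{"tx":0,"ty":0,"tz":0,"spin":0,"claw":0.4}]' 20
```

```text
time_s: 41.78
tool_pos: [0.4175, -0.2862, 0.1552]
tool_rot: [179.9, 0.1, 89.0]
force: [-0.8, 0.4, -0.3]
grip_width: 0.052
grasp_force: 0.0
```

```bash
python3 -m pendant '[{"tx":0,"ty":0,"tz":0.03,"spin":0,"claw":0.55},{"tx":0,"ty":0,"tz":0,"spin":0,"claw":1},{"tx":0,"ty":0,"tz":0,"spin":0,"claw":1},{"tx":0,"ty":0,"tz":0,"spin":0,"claw":1},{"tx":0,"ty":0,"tz":0,"spin":0,"claw":1},{"tx":0,"ty":0,"tz":0,"spin":0,"claw":1}]' 20
python3 -m pendant '[{"tx":0,"ty":0,"tz":-0.2,"spin":0,"claw":1},{"tx":0,"ty":0,"tz":-0.5,"spin":0,"claw":1},{"tx":0,"ty":0,"tz":-0.8,"spin":0,"claw":1},{"tx":0,"ty":0,"tz":-0.7,"spin":0,"claw":1},{"tx":0,"ty":0,"tz":-0.3,"spin":0,"claw":1},{"tx":0.3,"ty":0,"tz":0,"spin":0,"claw":1},{"tx":0.7,"ty":0.1,"tz":0,"spin":0,"claw":1},{"tx":1,"ty":0.2,"tz":0,"spin":0,"claw":1},{"tx":1,"ty":0.3,"tz":0,"spin":0,"claw":1},{"tx":1,"ty":0.3,"tz":0,"spin":0,"claw":1}]'
python3 -m pendant '[{"tx":1,"ty":0.2,"tz":0,"spin":0,"claw":1},{"tx":1,"ty":0.17,"tz":0,"spin":0,"claw":1},{"tx":0.7,"ty":0,"tz":0,"spin":0,"claw":1},{"tx":0.3,"ty":0,"tz":0,"spin":0,"claw":1},{"tx":0,"ty":0,"tz":0.3,"spin":0,"claw":1},{"tx":0,"ty":0,"tz":0.4,"spin":0,"claw":1},{"tx":0,"ty":0,"tz":0.3,"spin":0,"claw":1},{"tx":0,"ty":0,"tz":0,"spin":0,"claw":1},{"tx":0,"ty":0,"tz":0,"spin":0,"claw":1}]'
```

```text
time_s: 42.52
tool_pos: [0.4169, -0.2858, 0.1526]
tool_rot: [180.0, 0.0, 89.0]
force: [-0.1, 0.8, 0.7]
grip_width: 0.0311
grasp_force: 20.0
time_s: 43.78
tool_pos: [0.4641, -0.0838, 0.2756]
tool_rot: [-179.8, -0.0, 89.0]
force: [1.6, -1.4, -2.2]
grip_width: 0.0314
grasp_force: 20.0
time_s: 44.9
tool_pos: [0.4866, 0.0626, 0.2278]
tool_rot: [180.0, 0.0, 89.0]
force: [0.1, -0.2, -1.7]
grip_width: 0.0311
grasp_force: 20.0
```

```bash
python3 -m pendant '[{"tx":0,"ty":0,"tz":0.3,"spin":0,"claw":1},{"tx":0,"ty":0,"tz":0.5,"spin":0,"claw":1},{"tx":0,"ty":0,"tz":0.4,"spin":0,"claw":1},{"tx":0,"ty":0,"tz":0.18,"spin":0,"claw":1},{"tx":0,"ty":0,"tz":0.02,"spin":0,"claw":1},{"tx":0,"ty":0,"tz":0,"spin":0,"claw":1},{"tx":0,"ty":0,"tz":0,"spin":0,"claw":1}]'
python3 -m pendant '[{"tx":0,"ty":0,"tz":0.02,"spin":0,"claw":1},{"tx":0,"ty":0,"tz":0,"spin":0,"claw":1},{"tx":0,"ty":0,"tz":0,"spin":0,"claw":1}]'
```

```text
time_s: 45.78
tool_pos: [0.4869, 0.0631, 0.1583]
tool_rot: [179.9, 0.0, 89.0]
force: [-0.9, 0.5, -2.5]
grip_width: 0.0311
grasp_force: 20.0
time_s: 46.15
tool_pos: [0.4863, 0.0631, 0.1566]
tool_rot: [180.0, 0.0, 89.0]
force: [0.2, 0.1, -2.0]
grip_width: 0.0314
grasp_force: 20.0
```

```bash
python3 -m pendant '[{"tx":0,"ty":0,"tz":0.015,"spin":0,"claw":1},{"tx":0,"ty":0,"tz":0.01,"spin":0,"claw":1},{"tx":0,"ty":0,"tz":0,"spin":0,"claw":1},{"tx":0,"ty":0,"tz":0,"spin":0,"claw":1}]'
```

```text
time_s: 46.65
tool_pos: [0.4862, 0.0631, 0.1552]
tool_rot: [-180.0, 0.0, 89.0]
force: [-0.9, 0.3, -1.9]
grip_width: 0.031
grasp_force: 20.0
```

```bash
python3 -m pendant '[{"tx":0,"ty":0,"tz":0.01,"spin":0,"claw":1},{"tx":0,"ty":0,"tz":0.01,"spin":0,"claw":1},{"tx":0,"ty":0,"tz":0,"spin":0,"claw":1},{"tx":0,"ty":0,"tz":0,"spin":0,"claw":1}]'
```

```text
time_s: 47.15
tool_pos: [0.4868, 0.0631, 0.155]
tool_rot: [179.9, 0.0, 89.0]
force: [-0.9, -0.9, 5.0]
grip_width: 0.0315
grasp_force: 20.0
```

```bash
python3 -m pendant '[{"tx":0,"ty":0,"tz":0,"spin":0,"claw":0.8},{"tx":0,"ty":0,"tz":0,"spin":0,"claw":0.6},{"tx":0,"ty":0,"tz":0,"spin":0,"claw":0.4},{"tx":0,"ty":0,"tz":0,"spin":0,"claw":0.4},{"tx":0,"ty":0,"tz":-0.2,"spin":0,"claw":0.4},{"tx":0,"ty":0,"tz":-0.5,"spin":0,"claw":0.4},{"tx":0,"ty":0,"tz":-0.9,"spin":0,"claw":0.4},{"tx":0,"ty":0,"tz":-0.6,"spin":0,"claw":0.4},{"tx":-0.5,"ty":0,"tz":0,"spin":0,"claw":0.4},{"tx":-0.9,"ty":0,"tz":0,"spin":0,"claw":0.4}]'
python3 -m pendant '[{"tx":-1,"ty":0.04,"tz":0,"spin":0,"claw":0.4},{"tx":-1,"ty":0.04,"tz":0,"spin":0,"claw":0.4},{"tx":-1,"ty":0,"tz":0,"spin":0,"claw":0.4},{"tx":-1,"ty":0,"tz":0,"spin":0,"claw":0.4},{"tx":-0.9,"ty":0,"tz":0,"spin":0,"claw":0.4},{"tx":-0.6,"ty":0,"tz":0,"spin":0,"claw":0.4},{"tx":-0.34,"ty":0,"tz":0,"spin":0,"claw":0.4},{"tx":0,"ty":0,"tz":0,"spin":0,"claw":0.4},{"tx":0,"ty":0,"tz":0.3,"spin":0,"claw":0.4},{"tx":0,"ty":0,"tz":0.3,"spin":0,"claw":0.4}]'
```

```text
time_s: 48.4
tool_pos: [0.4856, -0.0058, 0.2658]
tool_rot: [179.9, 0.0, 89.3]
force: [-1.1, -0.8, -1.1]
grip_width: 0.0521
grasp_force: 0.0
time_s: 49.65
tool_pos: [0.4843, -0.2972, 0.2332]
tool_rot: [-180.0, -0.0, 89.1]
force: [-0.3, 0.5, -0.0]
grip_width: 0.0523
grasp_force: 0.0
```

```bash
python3 -m pendant '[{"tx":0,"ty":0,"tz":0.5,"spin":0,"claw":0.4},{"tx":0,"ty":0,"tz":0.5,"spin":0,"claw":0.4},{"tx":0,"ty":0,"tz":0.22,"spin":0,"claw":0.4},{"tx":0,"ty":0,"tz":0,"spin":0,"claw":0.4},{"tx":0,"ty":0,"tz":0,"spin":0,"claw":0.4}]'
```

```text
time_s: 50.28
tool_pos: [0.4846, -0.299, 0.1742]
tool_rot: [179.9, 0.1, 89.0]
force: [0.3, -0.7, -0.5]
grip_width: 0.0518
grasp_force: 0.0
```

```bash
python3 -m pendant '[{"tx":0,"ty":0,"tz":0.06,"spin":0,"claw":0.55},{"tx":0,"ty":0,"tz":0,"spin":0,"claw":1},{"tx":0,"ty":0,"tz":0,"spin":0,"claw":1},{"tx":0,"ty":0,"tz":0,"spin":0,"claw":1},{"tx":0,"ty":0,"tz":0,"spin":0,"claw":1},{"tx":0,"ty":0,"tz":0,"spin":0,"claw":1}]' 20
python3 -m pendant '[{"tx":0,"ty":0,"tz":-0.2,"spin":0,"claw":1},{"tx":0,"ty":0,"tz":-0.5,"spin":0,"claw":1},{"tx":0,"ty":0,"tz":-0.8,"spin":0,"claw":1},{"tx":0,"ty":0,"tz":-0.9,"spin":0,"claw":1},{"tx":0,"ty":0,"tz":-0.9,"spin":0,"claw":1},{"tx":0,"ty":0,"tz":-0.6,"spin":0,"claw":1},{"tx":0.3,"ty":0,"tz":-0.2,"spin":0,"claw":1},{"tx":0.7,"ty":0,"tz":0,"spin":0,"claw":1},{"tx":1,"ty":0,"tz":0,"spin":0,"claw":1},{"tx":1,"ty":0,"tz":0,"spin":0,"claw":1}]'
python3 -m pendant '[{"tx":1,"ty":-0.03,"tz":0,"spin":0,"claw":1},{"tx":1,"ty":-0.03,"tz":0,"spin":0,"claw":1},{"tx":1,"ty":0,"tz":0,"spin":0,"claw":1},{"tx":1,"ty":0,"tz":0,"spin":0,"claw":1},{"tx":0.9,"ty":0,"tz":0,"spin":0,"claw":1},{"tx":0.55,"ty":0,"tz":0,"spin":0,"claw":1},{"tx":0.22,"ty":0,"tz":0,"spin":0,"claw":1},{"tx":0,"ty":0,"tz":0,"spin":0,"claw":1},{"tx":0,"ty":0,"tz":0,"spin":0,"claw":1}]'
```

```text
time_s: 51.02
tool_pos: [0.4842, -0.2991, 0.1705]
tool_rot: [180.0, 0.0, 89.0]
force: [-0.5, -0.2, 1.0]
grip_width: 0.0312
grasp_force: 20.0
time_s: 52.28
tool_pos: [0.4858, -0.146, 0.3738]
tool_rot: [-179.9, -0.1, 89.0]
force: [0.6, 0.0, -2.3]
grip_width: 0.031
grasp_force: 20.0
time_s: 53.4
tool_pos: [0.4886, 0.1328, 0.3748]
tool_rot: [-180.0, 0.1, 88.9]
force: [0.1, 0.1, -2.6]
grip_width: 0.0313
grasp_force: 20.0
```

```bash
python3 -m pendant '[{"tx":0,"ty":0,"tz":0.3,"spin":0,"claw":1},{"tx":0,"ty":0,"tz":0.6,"spin":0,"claw":1},{"tx":0,"ty":0,"tz":0.8,"spin":0,"claw":1},{"tx":0,"ty":0,"tz":0.8,"spin":0,"claw":1},{"tx":0,"ty":0,"tz":0.7,"spin":0,"claw":1},{"tx":0,"ty":0,"tz":0.45,"spin":0,"claw":1},{"tx":0,"ty":0,"tz":0.25,"spin":0,"claw":1},{"tx":0,"ty":0,"tz":0.05,"spin":0,"claw":1},{"tx":0,"ty":0,"tz":0,"spin":0,"claw":1},{"tx":0,"ty":0,"tz":0,"spin":0,"claw":1}]'
python3 -m pendant '[{"tx":0,"ty":0,"tz":0.02,"spin":0,"claw":1},{"tx":0,"ty":0,"tz":0,"spin":0,"claw":1},{"tx":0,"ty":0,"tz":0,"spin":0,"claw":1}]'
```

```text
time_s: 54.65
tool_pos: [0.4891, 0.1347, 0.1787]
tool_rot: [179.9, -0.0, 89.0]
force: [-0.3, 0.2, -2.5]
grip_width: 0.0314
grasp_force: 20.0
time_s: 55.02
tool_pos: [0.4885, 0.1345, 0.1769]
tool_rot: [180.0, 0.0, 89.0]
force: [-0.3, -0.0, -3.2]
grip_width: 0.0317
grasp_force: 20.0
```

```bash
python3 -m pendant '[{"tx":0,"ty":0,"tz":0.03,"spin":0,"claw":1},{"tx":0,"ty":0,"tz":0.015,"spin":0,"claw":1},{"tx":0,"ty":0,"tz":0,"spin":0,"claw":1},{"tx":0,"ty":0,"tz":0,"spin":0,"claw":1}]'
python3 -m pendant '[{"tx":0,"ty":0,"tz":0.015,"spin":0,"claw":1},{"tx":0,"ty":0,"tz":0,"spin":0,"claw":1},{"tx":0,"ty":0,"tz":0,"spin":0,"claw":1}]'
```

```text
time_s: 55.52
tool_pos: [0.4885, 0.1345, 0.1745]
tool_rot: [-180.0, 0.0, 89.0]
force: [-0.6, 0.5, -3.1]
grip_width: 0.0311
grasp_force: 20.0
time_s: 55.9
tool_pos: [0.4885, 0.1345, 0.1738]
tool_rot: [180.0, 0.0, 89.0]
force: [-0.6, 1.4, -3.9]
grip_width: 0.0317
grasp_force: 20.0
```

```bash
python3 -m pendant '[{"tx":0,"ty":0,"tz":0.01,"spin":0,"claw":1},{"tx":0,"ty":0,"tz":0,"spin":0,"claw":1},{"tx":0,"ty":0,"tz":0,"spin":0,"claw":1}]'
```

```text
time_s: 56.28
tool_pos: [0.4885, 0.1345, 0.1733]
tool_rot: [180.0, 0.0, 89.0]
force: [0.0, -0.6, -2.6]
grip_width: 0.0315
grasp_force: 20.0
```

```bash
python3 -m pendant '[{"tx":0,"ty":0,"tz":0.015,"spin":0,"claw":1},{"tx":0,"ty":0,"tz":0,"spin":0,"claw":1},{"tx":0,"ty":0,"tz":0,"spin":0,"claw":1}]'
```

```text
time_s: 56.65
tool_pos: [0.4888, 0.1346, 0.173]
tool_rot: [180.0, 0.0, 89.0]
force: [0.2, -0.7, 2.3]
grip_width: 0.0314
grasp_force: 20.0
```

```bash
python3 -m pendant '[{"tx":0,"ty":0,"tz":0,"spin":0,"claw":0.8},{"tx":0,"ty":0,"tz":0,"spin":0,"claw":0.6},{"tx":0,"ty":0,"tz":0,"spin":0,"claw":0.4},{"tx":0,"ty":0,"tz":0,"spin":0,"claw":0.4},{"tx":0,"ty":0,"tz":-0.2,"spin":0,"claw":0.4},{"tx":0,"ty":0,"tz":-0.5,"spin":0,"claw":0.4},{"tx":0,"ty":0,"tz":-0.9,"spin":0,"claw":0.4},{"tx":0,"ty":0,"tz":-0.6,"spin":0,"claw":0.4},{"tx":-0.5,"ty":0,"tz":0,"spin":0,"claw":0.4},{"tx":-0.9,"ty":0,"tz":0,"spin":0,"claw":0.4}]'
python3 -m pendant '[{"tx":-1,"ty":0,"tz":0,"spin":0,"claw":0.4},{"tx":-1,"ty":0,"tz":0,"spin":0,"claw":0.4},{"tx":-1,"ty":0,"tz":0,"spin":0,"claw":0.4},{"tx":-1,"ty":0,"tz":0,"spin":0,"claw":0.4},{"tx":-1,"ty":0,"tz":0,"spin":0,"claw":0.4},{"tx":-0.9,"ty":0.1,"tz":0,"spin":0,"claw":0.4},{"tx":-0.8,"ty":0.4,"tz":0,"spin":0,"claw":0.4},{"tx":-0.6,"ty":0.5,"tz":0,"spin":0,"claw":0.4},{"tx":-0.28,"ty":0.4,"tz":0,"spin":0,"claw":0.4},{"tx":0,"ty":0,"tz":0.3,"spin":0,"claw":0.4}]'
python3 -m pendant '[{"tx":0,"ty":0,"tz":0.5,"spin":0,"claw":0.4},{"tx":0,"ty":0,"tz":0.5,"spin":0,"claw":0.4},{"tx":0,"ty":0,"tz":0.3,"spin":0,"claw":0.4},{"tx":0,"ty":0,"tz":0.15,"spin":0,"claw":0.4},{"tx":0,"ty":0,"tz":0,"spin":0,"claw":0.4},{"tx":0,"ty":0,"tz":0,"spin":0,"claw":0.4}]'
```

```text
time_s: 57.9
tool_pos: [0.4876, 0.0659, 0.2839]
tool_rot: [179.9, -0.0, 89.3]
force: [0.3, -0.6, -0.9]
grip_width: 0.0519
grasp_force: 0.0
time_s: 59.15
tool_pos: [0.552, -0.3166, 0.2679]
tool_rot: [179.9, -0.0, 89.0]
force: [-0.5, 0.9, -0.2]
grip_width: 0.052
grasp_force: 0.0
time_s: 59.9
tool_pos: [0.5512, -0.3158, 0.1961]
tool_rot: [179.9, 0.1, 89.0]
force: [-0.3, 0.2, 1.8]
grip_width: 0.0519
grasp_force: 0.0
```

```bash
python3 -m pendant '[{"tx":0.02,"ty":-0.01,"tz":0.09,"spin":0,"claw":0.5},{"tx":0,"ty":0,"tz":0,"spin":0,"claw":0.6},{"tx":0,"ty":0,"tz":0,"spin":0,"claw":1},{"tx":0,"ty":0,"tz":0,"spin":0,"claw":1},{"tx":0,"ty":0,"tz":0,"spin":0,"claw":1},{"tx":0,"ty":0,"tz":0,"spin":0,"claw":1},{"tx":0,"ty":0,"tz":0,"spin":0,"claw":1}]' 20
python3 -m pendant '[{"tx":0,"ty":0,"tz":-0.2,"spin":0,"claw":1},{"tx":0,"ty":0,"tz":-0.5,"spin":0,"claw":1},{"tx":0,"ty":0,"tz":-0.8,"spin":0,"claw":1},{"tx":0,"ty":0,"tz":-0.9,"spin":0,"claw":1},{"tx":0,"ty":0,"tz":-0.9,"spin":0,"claw":1},{"tx":0,"ty":-0.2,"tz":-0.8,"spin":0,"claw":1},{"tx":0.2,"ty":-0.4,"tz":-0.2,"spin":0,"claw":1},{"tx":0.5,"ty":-0.4,"tz":0,"spin":0,"claw":1},{"tx":0.8,"ty":-0.2,"tz":0,"spin":0,"claw":1},{"tx":1,"ty":-0.13,"tz":0,"spin":0,"claw":1}]'
python3 -m pendant '[{"tx":1,"ty":0,"tz":0,"spin":0,"claw":1},{"tx":1,"ty":0,"tz":0,"spin":0,"claw":1},{"tx":1,"ty":0,"tz":0,"spin":0,"claw":1},{"tx":1,"ty":0,"tz":0,"spin":0,"claw":1},{"tx":1,"ty":0,"tz":0,"spin":0,"claw":1},{"tx":1,"ty":0,"tz":0,"spin":0,"claw":1},{"tx":0.9,"ty":0,"tz":0,"spin":0,"claw":1},{"tx":0.7,"ty":0,"tz":0,"spin":0,"claw":1},{"tx":0.3,"ty":0,"tz":0,"spin":0,"claw":1},{"tx":0,"ty":0,"tz":0,"spin":0,"claw":1}]'
python3 -m pendant '[{"tx":0,"ty":0,"tz":0,"spin":0,"claw":1}]'
```

```text
time_s: 60.78
tool_pos: [0.5503, -0.3146, 0.1906]
tool_rot: [-180.0, 0.0, 89.0]
force: [-0.3, -0.9, 0.0]
grip_width: 0.0312
grasp_force: 20.0
time_s: 62.02
tool_pos: [0.4852, -0.1881, 0.4059]
tool_rot: [180.0, 0.0, 88.9]
force: [0.3, 0.7, -1.0]
grip_width: 0.0314
grasp_force: 20.0
time_s: 63.28
tool_pos: [0.492, 0.2082, 0.4058]
tool_rot: [-180.0, -0.0, 89.2]
force: [0.4, 0.5, -1.8]
grip_width: 0.031
grasp_force: 20.0
time_s: 63.4
tool_pos: [0.493, 0.2054, 0.4056]
tool_rot: [180.0, 0.1, 88.9]
force: [0.3, -0.8, -2.1]
grip_width: 0.0314
grasp_force: 20.0
```

```bash
python3 -m pendant '[{"tx":0,"ty":0,"tz":0.3,"spin":0,"claw":1},{"tx":0,"ty":0,"tz":0.7,"spin":0,"claw":1},{"tx":0,"ty":0,"tz":0.8,"spin":0,"claw":1},{"tx":0,"ty":0,"tz":0.8,"spin":0,"claw":1},{"tx":0,"ty":0,"tz":0.8,"spin":0,"claw":1},{"tx":0,"ty":0,"tz":0.45,"spin":0,"claw":1},{"tx":0,"ty":0,"tz":0.25,"spin":0,"claw":1},{"tx":0,"ty":0,"tz":0.05,"spin":0,"claw":1},{"tx":0,"ty":0,"tz":0,"spin":0,"claw":1},{"tx":0,"ty":0,"tz":0,"spin":0,"claw":1}]'
python3 -m pendant '[{"tx":0,"ty":0,"tz":0,"spin":0,"claw":1},{"tx":0,"ty":0,"tz":0,"spin":0,"claw":1}]'
```

```text
time_s: 64.65
tool_pos: [0.4934, 0.2067, 0.199]
tool_rot: [179.9, -0.0, 89.0]
force: [0.2, 0.0, -1.7]
grip_width: 0.0314
grasp_force: 20.0
time_s: 64.9
tool_pos: [0.4929, 0.2066, 0.1983]
tool_rot: [180.0, -0.0, 89.0]
force: [-0.7, -0.4, -2.1]
grip_width: 0.0315
grasp_force: 20.0
```

```bash
python3 -m pendant '[{"tx":0,"ty":0,"tz":0.05,"spin":0,"claw":1},{"tx":0,"ty":0,"tz":0.02,"spin":0,"claw":1},{"tx":0,"ty":0,"tz":0,"spin":0,"claw":1},{"tx":0,"ty":0,"tz":0,"spin":0,"claw":1}]'
python3 -m pendant '[{"tx":0,"ty":0,"tz":0.015,"spin":0,"claw":1},{"tx":0,"ty":0,"tz":0,"spin":0,"claw":1},{"tx":0,"ty":0,"tz":0,"spin":0,"claw":1}]'
```

```text
time_s: 65.4
tool_pos: [0.4927, 0.2065, 0.1945]
tool_rot: [-180.0, 0.0, 89.0]
force: [-0.3, 0.0, -2.3]
grip_width: 0.0313
grasp_force: 20.0
time_s: 65.78
tool_pos: [0.4928, 0.2065, 0.1938]
tool_rot: [180.0, 0.0, 89.0]
force: [0.4, 0.9, -2.3]
grip_width: 0.0311
grasp_force: 20.0
```

```bash
python3 -m pendant '[{"tx":0,"ty":0,"tz":0.015,"spin":0,"claw":1},{"tx":0,"ty":0,"tz":0,"spin":0,"claw":1},{"tx":0,"ty":0,"tz":0,"spin":0,"claw":1}]'
```

```text
time_s: 66.15
tool_pos: [0.4928, 0.2065, 0.1931]
tool_rot: [180.0, 0.0, 89.0]
force: [-0.0, -0.4, -1.1]
grip_width: 0.0316
grasp_force: 20.0
```

```bash
python3 -m pendant '[{"tx":0,"ty":0,"tz":0.01,"spin":0,"claw":1},{"tx":0,"ty":0,"tz":0,"spin":0,"claw":1},{"tx":0,"ty":0,"tz":0,"spin":0,"claw":1}]'
```

```text
time_s: 66.53
tool_pos: [0.493, 0.2067, 0.193]
tool_rot: [180.0, -0.0, 89.0]
force: [-1.5, 0.3, 4.5]
grip_width: 0.0311
grasp_force: 20.0
```

Contact. I'll release, retreat and check.

```bash
python3 -m pendant '[{"tx":0,"ty":0,"tz":0,"spin":0,"claw":0.8},{"tx":0,"ty":0,"tz":0,"spin":0,"claw":0.6},{"tx":0,"ty":0,"tz":0,"spin":0,"claw":0.3},{"tx":0,"ty":0,"tz":0,"spin":0,"claw":0.3},{"tx":0,"ty":0,"tz":-0.2,"spin":0,"claw":0.3},{"tx":0,"ty":0,"tz":-0.5,"spin":0,"claw":0.3},{"tx":0,"ty":0,"tz":-0.9,"spin":0,"claw":0.3},{"tx":0,"ty":0,"tz":-1,"spin":0,"claw":0.3},{"tx":-0.4,"ty":0,"tz":-0.4,"spin":0,"claw":0.3},{"tx":-0.9,"ty":0,"tz":0,"spin":0,"claw":0.3}]'
python3 -m pendant '[{"tx":-1,"ty":0,"tz":0,"spin":0,"claw":0.3},{"tx":-1,"ty":0,"tz":0,"spin":0,"claw":0.3},{"tx":-1,"ty":0,"tz":0,"spin":0,"claw":0.3},{"tx":-1,"ty":0,"tz":0,"spin":0,"claw":0.3},{"tx":-1,"ty":0,"tz":0,"spin":0,"claw":0.3},{"tx":-0.8,"ty":0,"tz":0,"spin":0,"claw":0.3},{"tx":-0.4,"ty":0,"tz":0,"spin":0,"claw":0.3},{"tx":0,"ty":0,"tz":0,"spin":0,"claw":0.3},{"tx":0,"ty":0,"tz":0,"spin":0,"claw":0.3}]'
python3 - <<'E'
from h import *
s=cams.read_camera("scene")[:,:,::-1];t=cams.read_camera("top")[:,:,::-1]
cv2.imwrite("pics/z.png",np.hstack([cv2.resize(s[130:290,240:400],(400,400)),cv2.resize(t[170:290,170:330],(400,300))[:,:] if 0 else cv2.resize(t[170:290,170:290+10],(400,400))]))
E
```

```text
time_s: 67.78
tool_pos: [0.492, 0.1439, 0.3453]
tool_rot: [179.7, -0.1, 89.3]
force: [0.7, -0.6, -0.6]
grip_width: 0.061
grasp_force: 0.0
time_s: 68.9
tool_pos: [0.4868, -0.1661, 0.3429]
tool_rot: [180.0, -0.0, 89.2]
force: [0.5, 0.3, -0.5]
grip_width: 0.0608
grasp_force: 0.0
```

View pics/z.png

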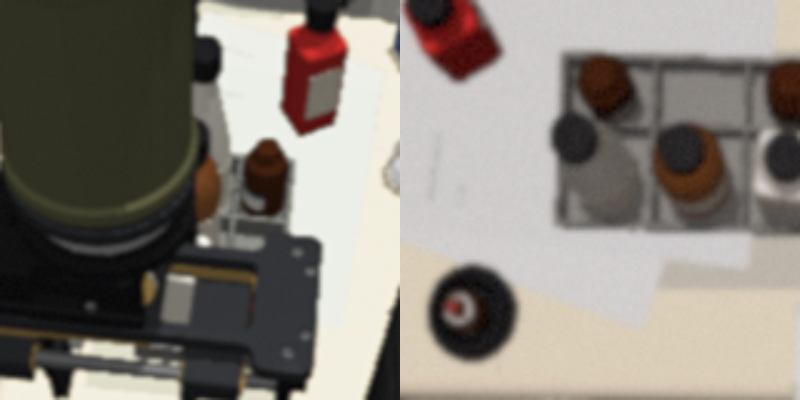

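All three tall bottles are upright in their own bays, both jars are in place, and the oil is in its stand. Handing in.

```bash
python3 -c "
from cell import env
print(env.sign_off())"
```

```text
the job is handed in; nothing more can be done
None
```

The job is handed in at about 69 s of the 144 s allowed: the oil bottle is in its stand by the microscope, the three tall bottles are back upright in the bays they came from, and the jars were left untouched.

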